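Put a wax block into the drying cabinet

TASK

Put the wax block on the yellow cassette into the small drying cabinet: pull the cabinet's front door all the way down by its bar, slide the block in until all of it lies flat inside, and only then swing the door back up and fully shut. Keep the block wax side up all the time, swing the door without flinging it, and leave the other blocks and everything else on the bench where they are.

Things in the scene. Friction and masses are not known exactly. Their poses are not given: they have to be found in the camera images.
- drying_cabinet: white drying cabinet, fixed, 135 mm deep, 146 wide, 104 high, with a bottom-hinged window door in front. Origin: on the worktop under the middle of the hinge line; x points into the cabinet, y along the hinge line (to the left facing it), z up. Plinth below the hinge, front at x = 0. Above, the front slopes back 0.45 rad: the roof's front edge is at x = 24 mm, its top at z = 104 mm
- chamber (a point): centre of the chamber's floor, in the cabinet frame x = 64, y = 0, z = 54 mm. The floor runs from the hinge line (x = 0) to x = 127 mm and is 130 mm wide (y = -65 to 65); the ceiling is 42 mm above it. Axes as the cabinet's
- door_hinge (a point): middle of the door's hinge line, in the cabinet frame x = 0, y = 0, z = 55 mm; the line runs along the cabinet's y. The door panel reaches 54 mm from it, is 144 mm wide and 8 mm thick (outward of its inner face); when down its inner face is level with this line, a ledge 1 mm above the chamber floor
- cabinet_door (a joint): door angle, rad: 0 = shut (leaning back 0.45 rad from upright against the sloping front), grows as its top comes forward and down, 0.45 = upright, 2.02 = fully down (horizontal, at its stop). It starts shut or a little ajar (up to 0.3). Stiff hinge (0.2 N m): the door stays where it is left; no latch
- door_bar (a point): centre of the door's grip bar: black, round, 10 mm thick, parallel to the hinge line, on two stalks 84 mm apart that prolong the panel: 102 mm from the hinge along the panel, 4 mm outward of its inner face, 43 mm open gap to the panel. In the cabinet frame: shut x = 41, z = 149 mm; down x = -102, z = 51 mm. Can be pinched from above at any angle, turns in the grip
- yellow_block: the block to put away: histology wax block, a white wax slab with a small pink or brown specimen on a yellow plastic cassette, loose, 28 x 40 x 12 mm, 20 g. Origin: centre of its underside; x across its 28 mm width (grasp across this), y along its 40 mm length, z up
- green_block: histology wax block, a white wax slab with a small pink or brown specimen on a green plastic cassette, loose, 28 x 40 x 12 mm, 20 g. Origin: centre of its underside; x across its 28 mm width (grasp across this), y along its 40 mm length, z up
- blue_block: histology wax block, a white wax slab with a small pink or brown specimen on a blue plastic cassette, loose, 28 x 40 x 12 mm, 20 g. Origin: centre of its underside; x across its 28 mm width (grasp across this), y along its 40 mm length, z up
- pink_block: histology wax block, a white wax slab with a small pink or brown specimen on a pink plastic cassette, loose, 28 x 40 x 12 mm, 20 g. Origin: centre of its underside; x across its 28 mm width (grasp across this), y along its 40 mm length, z up
- pot: bystander: specimen pot with blue lid, 47 mm across, 58 mm high; origin centre of underside
- timer: bystander: white timer, 33 x 68 x 56 mm; origin centre of underside
- wash: bystander: wash bottle with red cap, 67 x 101 x 203 mm; origin centre of underside
- pen: bystander: marker lying flat, 17 x 135 x 16 mm; origin centre of underside

How it is judged:
By the outcome, as a careful person would: the job done as asked, in the order asked, and still so for the second after the job is handed in, with the robot touching nothing.
It also fails if it takes over 72 s, if anything falls off the work surface, if the arm or the gripper's body presses on something with over 40 N, if the wrist force passes 120 N, or if a joint passes its speed limit or range.

ROBOT

A 6-joint arm with a two-finger parallel gripper is mounted at the origin on a cart in front of the work surface, level with it; the furniture and walls round the work are solid. World frame = base frame: x ahead of the robot, y to its left, z up, the work surface at z = 0. Lengths are in m, angles in rad, forces in N, time in s.
With the tool pointing down it reaches from about 0.325 to 0.9 m from the base axis. Payload 6.1 kg.
Tool frame: the origin (TCP) lies midway between the tips of the shut fingers; the grasp point (between the pads) lies manip.grip_depth behind it (manip.grip_depth is the distance from the TCP to the grasp point, in m); z points along the fingers, x is the direction in which the jaws open and shut, and the axes are right-handed (so a half turn about z gives the same grasp; the last joint's range is limited). The gripper opens to 87 mm and grips with 3 to 60 N. Pads are 19 mm wide; open, the fingers measure 117 mm over their backs; the gripper's body (75 mm by 190 mm) begins 51 mm behind the grasp point.
Start: joints at [-1.338, 0.22, 1.526, -0, 1.395, -0.126], TCP at [0.219, -0.585, 0.223] pointing down, gripper open.
Joint ranges: [-2.98, 2.98], [-0.91, 2.08], [0.09, 2.57], [-1.24, 4.39], [0.2, 2.65], [-2.68, 2.68]. Speed limits (rad/s): [2.57, 2.57, 3.01, 3.14, 3.14, 3.14].

INTERFACE

Orientations are given as [roll, pitch, yaw] about the fixed x, y, z axes, in that order (R = Rz(yaw) Ry(pitch) Rx(roll)).
In Python, from bench import telemetry, cams, manip gives the robot as it stands.
- The arm moves only by the tool servo_tool, never from a script. Its argument "deltas" is a list of rows, each an object with "travel": the shift along the tool's x, y, z in m, a list of three; "rot": the turn, a rotation vector about the tool's x, y, z in rad, a list of three; "jaw": the finger opening in m, from 0 to 0.087. In form: [{"travel": [tx, ty, tz], "rot": [wx, wy, wz], "jaw": jaw}, ...]. A call has 1 to 12 rows; each row shifts and turns the commanded pose from where the row before left it, along the tool's axes as they then stand; what a row does not reach is not made up. A row lasts 1/12 s, in which the tool goes at most 41.7 mm and 7.16 degrees, less where a joint would pass 70% of its speed; a pose out of reach is approached as far as the arm can. A call with a gripper value outside its range is refused whole. The fingers move at their own pace and stop on an object; "force" is the grip in N (left out, the last holds). Time passes only in rows, so rows that do not move let the fingers close. It gives the time, the measured TCP pose, the force and the opening at its end, in the units of the state.
- telemetry.sense(): the state, without advancing time (a new reading comes with each control period).
- cams.get_image(name): name is "scene" or "top"; returns a dict with "pixels" (480x640x3 uint8, red, green, blue), "depth" (480x640 float32, m along the optical axis (not along the pixel's ray), 0 where there is no reading), "intrinsics" (3x3 intrinsics, pixels), "world_to_cam" (4x4, takes a point from world to camera coordinates). Camera axes: x right, y up, looking along -z (the intrinsics and any distortion apply to the point x, -y, -z); pixel columns grow to the right and rows downward; lengths in m; the calibration is good to about 2 mm. A picture is of the moment at which its call begins.
- manip.sign_off(): hands the job in, once; it reports no verdict.
The state is a dict: "time": time; "joint_pos": joint angles; "qd": joint speeds; "effort": joint torques, N m; "position": TCP position; "tool_rot": TCP orientation; "ft_force": force on the tool from outside, world axes, zero at the start; "moment": the same for the moment, N m; "gripper_width": opening from 0.0 (shut) to 1.0 (fully open).
Only numpy, scipy, OpenCV 4.12 (cv2) and the standard library are available. Lean on these libraries where they do the work, as an engineer would, in place of code of your own. Each camera call takes 0.05 s, during which the arm holds its last target. There are 200 camera calls.

## Working session

There is one attempt and no reset: what is moved stays moved. The work goes in short steps, Python scripts to look and compute and a tool call to move; the robot and the scene stay as the last step left them, time stands still between calls to the robot, and variables do not carry over. Pictures are saved under pics/ and viewed, about 8 in all and at most 12, crops included, and the job is handed in when it is done.

Besides the shell and the picture viewer there is one more tool, called after "Emit:" as name(argument=value, ...), one argument or row to a line, values as JSON. servo_tool: Moves the arm, as the interface text tells. Its arguments: {"type":"object","properties":{"deltas":{"type":"array"},"force":{"type":"number"}},"required":["deltas"]}

```bash
mkdir -p pics; cat > h.py <<'E'
import numpy as np, cv2
from bench import telemetry, cams, manip
def grab(n,save=None):
    d=cams.get_image(n)
    if save: cv2.imwrite('pics/'+save,cv2.cvtColor(d['pixels'],cv2.COLOR_RGB2BGR))
    return d
def pts(d):
    K=d['intrinsics'];z=d['depth'];v,u=np.mgrid[:480,:640]
    p=np.stack([(u-K[0,2])/K[0,0]*z,-(v-K[1,2])/K[1,1]*z,-z],-1)
    M=np.linalg.inv(d['world_to_cam']); w=p@M[:3,:3].T+M[:3,3]; w[z==0]=np.nan
    return w
def ray(d,u,v,h):
    K=d['intrinsics'];M=np.linalg.inv(d['world_to_cam'])
    r=M[:3,:3]@np.array([(u-K[0,2])/K[0,0],-(v-K[1,2])/K[1,1],-1]);o=M[:3,3]
    return o+r*(h-o[2])/r[2]
E
python3 - <<'E'
from h import *
print(telemetry.sense(), manip.grip_depth)
for n in('scene','top'):
    d=grab(n,n+'0.png'); np.savez(n+'0.npz',**d); print(n,d['intrinsics'].tolist(),np.linalg.inv(d['world_to_cam']).round(3).tolist())
E
```

```text
{'time': 0.0, 'joint_pos': array([-1.33811493e+00,  2.21210324e-01,  1.52759312e+00, -1.92956571e-05,
        1.39469409e+00, -1.26110027e-01]), 'qd': array([ 0.00056139,  0.00037802,  0.00032325,  0.00167449,  0.00041221,
       -0.00076448]), 'effort': array([ 1.82321960e-04, -4.94596517e+01, -3.87388408e+01,  6.98413420e-02,
        5.66487259e-02, -1.39374379e-04]), 'position': array([ 0.2193069 , -0.58460866,  0.22145656]), 'tool_rot': array([-3.14137190e+00,  1.89214915e-03, -1.21200130e+00]), 'ft_force': array([0.36105475, 0.80283583, 0.11586547]), 'moment': array([ 0.03725337, -0.01079988, -0.01550737]), 'gripper_width': 0.9972512346552352} 0.0187
scene [[599.999027614924, 0.0, 307.1293178198854], [0.0, 599.999027614924, 228.55370078139342], [0.0, 0.0, 1.0]] [[-0.489, 0.612, -0.622, -0.468], [-0.872, -0.331, 0.36, 0.518], [0.014, 0.719, 0.695, 1.234], [0.0, 0.0, 0.0, 1.0]]
top [[561.544080357452, 0.0, 316.2407812072147], [0.0, 561.544080357452, 242.8611931880524], [0.0, 0.0, 1.0]] [[0.029, 0.987, -0.158, 0.286], [-1.0, 0.029, 0.0, -0.051], [0.005, 0.158, 0.987, 1.721], [0.0, 0.0, 0.0, 1.0]]
```

View pics/scene0.png

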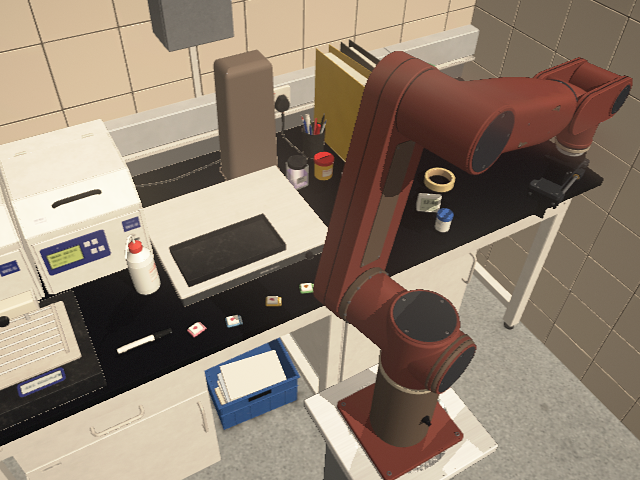

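View pics/top0.png

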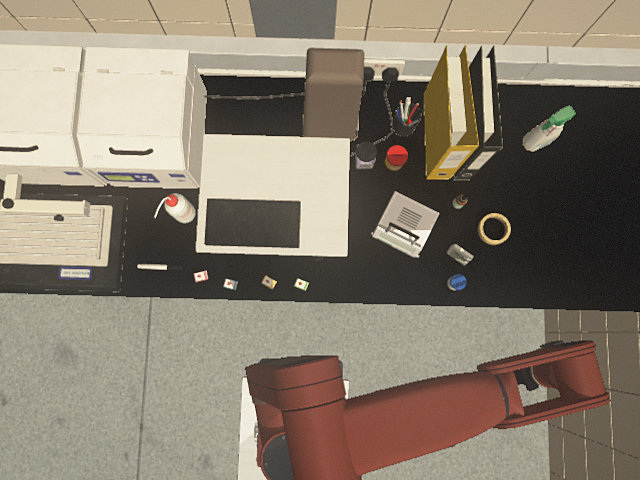

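The scene view shows the blocks at about (197,328), (233,321), (273,300) yellow and (306,288). The arm hides the cabinet there. In the top view the cabinet is at about (405,223), with its bar at about (402,238), and the yellow block is at about (269,282).

```bash
python3 - <<'E'
from h import *
t=dict(np.load('top0.npz')); s=dict(np.load('scene0.npz'))
a=cv2.resize(t['pixels'][180:265,360:450],None,fx=6,fy=6,interpolation=cv2.INTER_CUBIC)
b=cv2.resize(t['pixels'][265:300,185:320],None,fx=5,fy=5,interpolation=cv2.INTER_CUBIC)
c=np.zeros((510+175,675,3),np.uint8);c[:510,:540]=a;c[510:,:]=b
cv2.imwrite('pics/crop1.png',cv2.cvtColor(cv2.resize(c,None,fx=.85,fy=.85),cv2.COLOR_RGB2BGR))
for n,d,box in(('top',t,(185,320,265,300)),('scene',s,(180,320,275,340))):
    w=pts(d);x0,x1,y0,y1=box
    im=d['pixels'][y0:y1,x0:x1]; m=(im.max(2)>75).astype(np.uint8)
    k,l,st,ce=cv2.connectedComponentsWithStats(m)
    for i in range(1,k):
        if st[i,4]<15: continue
        vv,uu=np.nonzero(l==i); P=w[vv+y0,uu+x0]
        q=np.array([ray(d,u+x0,v+y0,.010)[:2] for u,v in zip(uu,vv)])
        r=cv2.minAreaRect((q*1000).astype(np.float32))
        hsv=cv2.cvtColor(im,cv2.COLOR_RGB2HSV)[l==i]; sat=hsv[hsv[:,1]>90]
        print(n,st[i],'z',np.nanpercentile(P[:,2],[10,50,90]).round(4),'ctr',q.mean(0).round(4),np.nanmean(P,0).round(4),'rect',np.round(r[0],1),np.round(r[1],1),round(r[2],1),'hue',np.median(sat[:,0]) if len(sat) else None)
w=pts(t)
P=w[180:265,360:450].reshape(-1,3);P=P[np.isfinite(P[:,0])]
for lo,hi in((.098,.11),(.135,.165),(.05,.095)):
    Q=P[(P[:,2]>lo)&(P[:,2]<hi)]; Q=Q[(Q[:,1]<-.15)&(Q[:,1]>-.5)]
    r=cv2.minAreaRect((Q[:,:2]*1000).astype(np.float32)); print(lo,len(Q),Q.mean(0).round(4),[np.round(x,1) for x in r],cv2.boxPoints(r).round(0).tolist())
E
```

```text
top [  8   5  16  13 142] z [-0.0015  0.0066  0.0153] ctr [0.4469 0.2979] [0.4472 0.2987 0.0066] rect [446.6 297.4] [31.1 42.6] 17.1 hue 2.0
top [ 76  10  16  15 137] z [-0.0013  0.0072  0.0141] ctr [0.4348 0.0896] [0.435  0.0899 0.0066] rect [434.7  90.1] [42.8 29.7] 60.8 hue 20.0
top [ 38  13  15  12 129] z [-0.0007  0.0078  0.0144] ctr [0.4257 0.2068] [0.4259 0.2072 0.0072] rect [425.5 206.4] [39.7 29.8] 74.6 hue 178.0
top [109  13  15  13 128] z [-0.0008  0.0091  0.0153] ctr [ 0.4312 -0.0093] [ 0.4313 -0.0093  0.008 ] rect [431.1  -9.4] [40.3 28.9] 69.9 hue 46.5
top [ 0 33 43  2 52] z [-0.8718 -0.8607 -0.8503] ctr [0.3778 0.2862] [ 0.4243  0.4584 -0.8605] rect [379.  277.4] [  3.  127.4] 1.7 hue None
scene [   0    0   84   29 1093] z [0.0212 0.0546 0.0628] ctr [0.5574 0.2147] [0.5269 0.2234 0.0461] rect [537.9 199.7] [224.3  96.6] 61.5 hue None
scene [119   0  21  19 212] z [0.0036 0.0131 0.3411] ctr [ 0.4318 -0.0148] [0.3458 0.0382 0.127 ] rect [439.4 -16.4] [54.4 63.4] 61.3 hue 7.0
scene [ 86  21  16  10 155] z [0.0001 0.0089 0.0148] ctr [0.434  0.0937] [0.4353 0.0929 0.0081] 
[... 294 characters left out ...]
] rect [425.5 211.4] [40.1 34.6] 77.4 hue 91.0
scene [  7  47  20  15 178] z [0.0018 0.0085 0.0141] ctr [0.4462 0.3033] [0.4475 0.3032 0.0081] rect [446.7 303.1] [35.1 38.3] 14.8 hue 1.0
0.098 1664 [ 0.6244 -0.3203  0.1036] [array([ 619.1, -317.7]), array([145.7, 132.7]), np.float64(64.3)] [[528.0, -355.0], [647.0, -412.0], [710.0, -281.0], [591.0, -223.0]]
0.135 117 [ 0.5797 -0.2997  0.155 ] [array([ 579.9, -298.8]), array([93.1, 14.4]), np.float64(64.6)] [[553.0, -338.0], [566.0, -344.0], [606.0, -260.0], [593.0, -254.0]]
0.05 453 [ 0.5656 -0.2917  0.0721] [array([ 613.6, -316.6]), array([158. , 143.2]), np.float64(64.0)] [[515.0, -356.0], [643.0, -419.0], [713.0, -277.0], [584.0, -214.0]]
```

View pics/crop1.png

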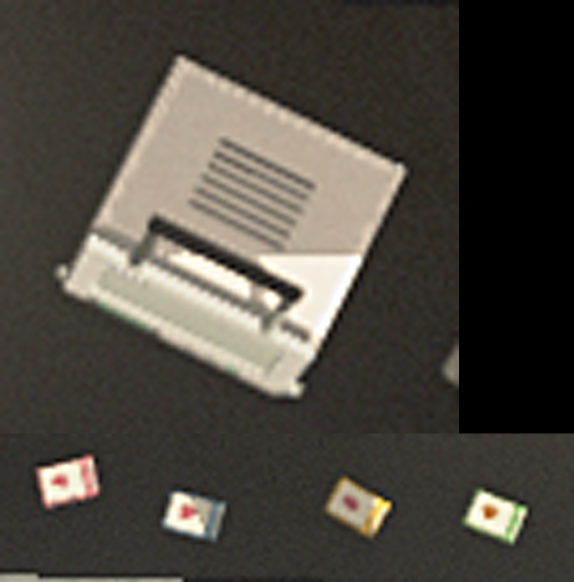

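The zoom shows the cabinet with its front towards the robot and the door slightly ajar. The yellow block is third from the left. Next I'll refine the cabinet's edges and bar by casting rays.

```bash
python3 - <<'E'
from h import *
t=dict(np.load('top0.npz'))
f=lambda x,y:(x/5.1+360,y/5.1+180)
for n,p,h in(('BL',(180,58),.104),('BR',(405,170),.104),('HL',(65,290),.055),('HR',(298,392),.055),('barL',(152,222),.153),('barR',(300,296),.153)):
    print(n,ray(t,*f(*p),h).round(4))
w=pts(t)
# bar: dark pixels with height>0.13
im=t['pixels'].astype(int); m=(im.max(2)<90)&(w[...,2]>.13); m[:180]=0;m[265:]=0;m[:,:360]=0;m[:,450:]=0
P=w[m];print(len(P),P.mean(0).round(4),np.percentile(P[:,2],[5,50,95]).round(4))
a=-.447;c=np.array([np.cos(a),np.sin(a)]);s=np.array([-c[1],c[0]])
Q=w[180:265,360:450].reshape(-1,3);Q=Q[(Q[:,2]>.1)&(Q[:,2]<.108)]
print('roof depth pct',np.percentile(Q[:,:2]@c,[.5,2,98,99.5]).round(4),'w',np.percentile(Q[:,:2]@s,[.5,2,98,99.5]).round(4))
print('bar',np.percentile(P[:,:2]@c,[5,50,95]).round(4),np.percentile(P[:,:2]@s,[2,50,98]).round(4))
E
```

```text
BL [ 0.706  -0.2815  0.104 ]
BR [ 0.6435 -0.4118  0.104 ]
HL [ 0.5759 -0.2215  0.055 ]
HR [ 0.5192 -0.3591  0.055 ]
barL [ 0.5988 -0.2595  0.153 ]
barR [ 0.5594 -0.3421  0.153 ]
81 [ 0.5794 -0.2991  0.1555] [0.149  0.1558 0.1612]
roof depth pct [0.632  0.6339 0.7582 0.7605] w [-0.0914 -0.0898  0.0511  0.0536]
bar [0.6485 0.6517 0.6551] [-0.0618 -0.0205  0.025 ]
```

Emit:
servo_tool(
  deltas=[
    {"travel": [0, 0, 0], "rot": [0, 0, -0.11], "jaw": 0.045},
    {"travel": [0, 0, 0], "rot": [0, 0, -0.11], "jaw": 0.045},
    {"travel": [0, 0, 0], "rot": [0, 0, -0.11], "jaw": 0.045},
    {"travel": [0, 0, 0], "rot": [0, 0, -0.11], "jaw": 0.045},
    {"travel": [0, 0, 0], "rot": [0, 0, -0.11], "jaw": 0.045},
    {"travel": [0, 0, 0], "rot": [0, 0, -0.11], "jaw": 0.045},
    {"travel": [0, 0, 0], "rot": [0, 0, -0.105], "jaw": 0.045},
  ],
)

```text
time: 0.68
position: [0.2194, -0.5848, 0.2218]
tool_rot: [-3.141, 0.001, -0.442]
ft_force: [-0.2, 0.9, -0.6]
gripper_width: 0.571
```

Emit:
servo_tool(
  deltas=[
    {"travel": [0.0168, -0.0345, 0], "rot": [0, 0, 0], "jaw": 0.045},
    {"travel": [0.0168, -0.0345, 0], "rot": [0, 0, 0], "jaw": 0.045},
    {"travel": [0.0168, -0.0345, 0], "rot": [0, 0, 0], "jaw": 0.045},
    {"travel": [0.0168, -0.0345, 0], "rot": [0, 0, 0], "jaw": 0.045},
    {"travel": [0.0168, -0.0345, 0], "rot": [0, 0, 0], "jaw": 0.045},
    {"travel": [0.0168, -0.0345, 0], "rot": [0, 0, 0], "jaw": 0.045},
    {"travel": [0.0168, -0.0345, 0], "rot": [0, 0, 0], "jaw": 0.045},
    {"travel": [0.0168, -0.0345, 0], "rot": [0, 0, 0], "jaw": 0.045},
    {"travel": [0.0168, -0.0345, 0], "rot": [0, 0, 0], "jaw": 0.045},
    {"travel": [0.0168, -0.0345, 0], "rot": [0, 0, 0], "jaw": 0.045},
    {"travel": [0.0168, -0.0345, 0], "rot": [0, 0, 0], "jaw": 0.045},
    {"travel": [0.0168, -0.0345, 0], "rot": [0, 0, 0], "jaw": 0.045},
  ],
)

```text
time: 1.68
position: [0.5813, -0.2974, 0.222]
tool_rot: [-3.142, 0.001, -0.447]
ft_force: [-0.2, -0.6, -0.2]
gripper_width: 0.516
```

```bash
python3 - <<'E'
from h import *
s=telemetry.sense();print(s['position'],s['tool_rot'],s['joint_pos'].round(3),s['time'],s['gripper_width'])
d=grab('scene');np.savez('s1.npz',**d)
p=d['pixels'][100:330,250:640]
cv2.imwrite('pics/s1.png',cv2.cvtColor(cv2.resize(p,None,fx=2,fy=2,interpolation=cv2.INTER_CUBIC),cv2.COLOR_RGB2BGR))
E
```

```text
[ 0.58125922 -0.29736286  0.2220115 ] [-3.14151920e+00  8.12195046e-04 -4.46921186e-01] [-0.594  0.287  1.448 -0.     1.408 -0.147] 1.6833 0.516184665418847
```

View pics/s1.png

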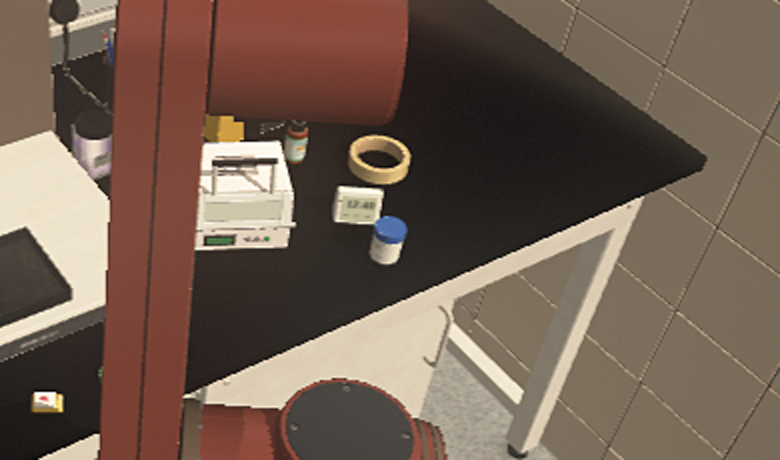

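The scene view now shows the cabinet front. The bar runs from about (356,181) to (388,180) and the hinge pin at the right end of the panel is at about (397,213). I'll cast these at the expected heights to check them against the top view.

```bash
python3 - <<'E'
from h import *
d=dict(np.load('s1.npz')); w=pts(d); im=d['pixels'].astype(int)
for h in(.148,.153,.158): print(h,ray(d,372,180.3,h).round(4))
m=np.zeros(im.shape[:2],bool);m[172:190,352:395]=1;m&=(im.max(2)<80)&(w[...,2]>.13)
P=w[m];v,u=np.nonzero(m);print(len(P),P.mean(0).round(4),np.percentile(P[:,2],[5,50,95]).round(4),u.min(),u.max(),v.mean())
print('pin',ray(d,397,213,.055).round(4))
Q=w[165:225,345:400].reshape(-1,3);a=-.447;c=np.array([np.cos(a),np.sin(a)]);s=np.array([-c[1],c[0]])
Q=Q[(Q[:,2]>.1)&(Q[:,2]<.108)&(Q[:,0]>.4)];print(len(Q),np.percentile(Q[:,:2]@c,[1,99]),np.percentile(Q[:,:2]@s,[1,99]))
E
```

```text
0.148 [ 0.5889 -0.3033  0.148 ]
0.153 [ 0.5841 -0.2996  0.153 ]
0.158 [ 0.5792 -0.2958  0.158 ]
76 [ 0.5805 -0.2921  0.1565] [0.1509 0.1566 0.1609] 356 387 180.8421052631579
pin [ 0.52   -0.3547  0.055 ]
863 [0.62975562 0.76050936] [-0.08924463  0.03916026]
```

Emit:
servo_tool(
  deltas=[
    {"travel": [0, 0, 0.022], "rot": [0, 0, 0], "jaw": 0.045},
    {"travel": [0, 0, 0.022], "rot": [0, 0, 0], "jaw": 0.045},
    {"travel": [0, 0, 0.022], "rot": [0, 0, 0], "jaw": 0.045},
    {"travel": [0, 0, 0.021], "rot": [0, 0, 0], "jaw": 0.045},
    {"travel": [0, 0, 0], "rot": [0, 0, 0], "jaw": 0.045},
  ],
  force=12,
)

```text
time: 2.15
position: [0.5769, -0.2969, 0.1294]
tool_rot: [-3.14, 0.01, -0.447]
ft_force: [-1.8, 0.1, -1.3]
gripper_width: 0.519
```

Emit:
servo_tool(
  deltas=[
    {"travel": [0, 0, 0], "rot": [0, 0, 0], "jaw": 0.03},
    {"travel": [0, 0, 0], "rot": [0, 0, 0], "jaw": 0.02},
    {"travel": [0, 0, 0], "rot": [0, 0, 0], "jaw": 0.005},
    {"travel": [0, 0, 0], "rot": [0, 0, 0], "jaw": 0.005},
    {"travel": [0, 0, 0], "rot": [0, 0, 0], "jaw": 0.005},
    {"travel": [0, 0, 0], "rot": [0, 0, 0], "jaw": 0.005},
  ],
  force=12,
)

```text
time: 2.65
position: [0.5806, -0.2994, 0.1366]
tool_rot: [3.141, -0.002, -0.447]
ft_force: [0.6, 0.4, 0.0]
gripper_width: 0.151
```

```bash
cat > arc.py <<'E'
import numpy as np,sys,json
def arc(f0,f1,n):
    s=np.linspace(0,1,n+1); s=s*s*(3-2*s)*.5+s*.5
    f=f0+(f1-f0)*s; x=102*np.sin(f)-4*np.cos(f); z=102*np.cos(f)+4*np.sin(f)
    return np.c_[np.diff(x),0*f[1:],-np.diff(z)].round(1)
if __name__=='__main__':
    a=arc(float(sys.argv[1]),float(sys.argv[2]),int(sys.argv[3])); print(a[:,[0,2]].tolist(), a.sum(0))
E
python3 arc.py .315 -1.571 36; python3 -c "from h import *; s=telemetry.sense(); print(s['gripper_width'],s['position'],s['ft_force'])"
```

```text
[[-2.8, -0.7], [-3.2, -0.8], [-3.6, -0.7], [-4.0, -0.6], [-4.4, -0.5], [-4.7, -0.3], [-5.0, -0.1], [-5.3, 0.1], [-5.5, 0.4], [-5.7, 0.8], [-5.9, 1.2], [-6.0, 1.5], [-6.0, 1.9], [-6.0, 2.4], [-5.9, 2.8], [-5.8, 3.2], [-5.6, 3.6], [-5.4, 4.0], [-5.1, 4.3], [-4.8, 4.6], [-4.5, 4.9], [-4.1, 5.1], [-3.7, 5.3], [-3.3, 5.4], [-2.9, 5.4], [-2.5, 5.4], [-2.1, 5.4], [-1.7, 5.3], [-1.4, 5.1], [-1.1, 4.9], [-0.8, 4.7], [-0.5, 4.4], [-0.3, 4.1], [-0.1, 3.7], [-0.0, 3.3], [0.1, 2.9]] [-129.6    0.   102.4]
0.15066788247639085 [ 0.58064107 -0.29936388  0.13664063] [0.61931363 0.37555108 0.01480733]
```

Emit:
servo_tool(
  deltas=[
    {"travel": [-0.0028, 0, -0.0007], "rot": [0, 0, 0], "jaw": 0.005},
    {"travel": [-0.0032, 0, -0.0008], "rot": [0, 0, 0], "jaw": 0.005},
    {"travel": [-0.0036, 0, -0.0007], "rot": [0, 0, 0], "jaw": 0.005},
    {"travel": [-0.004, 0, -0.0006], "rot": [0, 0, 0], "jaw": 0.005},
    {"travel": [-0.0044, 0, -0.0005], "rot": [0, 0, 0], "jaw": 0.005},
    {"travel": [-0.0047, 0, -0.0003], "rot": [0, 0, 0], "jaw": 0.005},
    {"travel": [-0.005, 0, -0.0001], "rot": [0, 0, 0], "jaw": 0.005},
    {"travel": [-0.0053, 0, 0.0001], "rot": [0, 0, 0], "jaw": 0.005},
    {"travel": [-0.0055, 0, 0.0004], "rot": [0, 0, 0], "jaw": 0.005},
    {"travel": [-0.0057, 0, 0.0008], "rot": [0, 0, 0], "jaw": 0.005},
    {"travel": [-0.0059, 0, 0.0012], "rot": [0, 0, 0], "jaw": 0.005},
    {"travel": [-0.006, 0, 0.0015], "rot": [0, 0, 0], "jaw": 0.005},
  ],
)

```text
time: 3.65
position: [0.5288, -0.2743, 0.1348]
tool_rot: [-3.141, 0.001, -0.447]
ft_force: [2.7, -2.0, 1.5]
gripper_width: 0.11
```

Emit:
servo_tool(
  deltas=[
    {"travel": [-0.006, 0, 0.0019], "rot": [0, 0, 0], "jaw": 0.005},
    {"travel": [-0.006, 0, 0.0024], "rot": [0, 0, 0], "jaw": 0.005},
    {"travel": [-0.0059, 0, 0.0028], "rot": [0, 0, 0], "jaw": 0.005},
    {"travel": [-0.0058, 0, 0.0032], "rot": [0, 0, 0], "jaw": 0.005},
    {"travel": [-0.0056, 0, 0.0036], "rot": [0, 0, 0], "jaw": 0.005},
    {"travel": [-0.0054, 0, 0.004], "rot": [0, 0, 0], "jaw": 0.005},
    {"travel": [-0.0051, 0, 0.0043], "rot": [0, 0, 0], "jaw": 0.005},
    {"travel": [-0.0048, 0, 0.0046], "rot": [0, 0, 0], "jaw": 0.005},
    {"travel": [-0.0045, 0, 0.0049], "rot": [0, 0, 0], "jaw": 0.005},
    {"travel": [-0.0041, 0, 0.0051], "rot": [0, 0, 0], "jaw": 0.005},
    {"travel": [-0.0037, 0, 0.0053], "rot": [0, 0, 0], "jaw": 0.005},
    {"travel": [-0.0033, 0, 0.0054], "rot": [0, 0, 0], "jaw": 0.005},
  ],
)

```text
time: 4.65
position: [0.475, -0.2485, 0.0872]
tool_rot: [-3.141, 0.0, -0.447]
ft_force: [3.2, 0.5, 1.8]
gripper_width: 0.11
```

Emit:
servo_tool(
  deltas=[
    {"travel": [-0.0029, 0, 0.0054], "rot": [0, 0, 0], "jaw": 0.005},
    {"travel": [-0.0025, 0, 0.0054], "rot": [0, 0, 0], "jaw": 0.005},
    {"travel": [-0.0021, 0, 0.0054], "rot": [0, 0, 0], "jaw": 0.005},
    {"travel": [-0.0017, 0, 0.0053], "rot": [0, 0, 0], "jaw": 0.005},
    {"travel": [-0.0014, 0, 0.0051], "rot": [0, 0, 0], "jaw": 0.005},
    {"travel": [-0.0011, 0, 0.0049], "rot": [0, 0, 0], "jaw": 0.005},
    {"travel": [-0.0008, 0, 0.0047], "rot": [0, 0, 0], "jaw": 0.005},
    {"travel": [-0.0005, 0, 0.0044], "rot": [0, 0, 0], "jaw": 0.005},
    {"travel": [-0.0003, 0, 0.0041], "rot": [0, 0, 0], "jaw": 0.005},
  ],
)

```text
time: 5.4
position: [0.4637, -0.2432, 0.0428]
tool_rot: [3.142, -0.001, -0.447]
ft_force: [4.1, 0.8, 1.3]
gripper_width: 0.108
```

Emit:
servo_tool(
  deltas=[
    {"travel": [-0.0001, 0, 0.0037], "rot": [0, 0, 0], "jaw": 0.005},
    {"travel": [0, 0, 0.0033], "rot": [0, 0, 0], "jaw": 0.005},
    {"travel": [0, 0, 0.0029], "rot": [0, 0, 0], "jaw": 0.005},
    {"travel": [0, 0, 0.001], "rot": [0, 0, 0], "jaw": 0.005},
    {"travel": [0, 0, 0.001], "rot": [0, 0, 0], "jaw": 0.005},
    {"travel": [0, 0, 0], "rot": [0, 0, 0], "jaw": 0.005},
  ],
)

```text
time: 5.9
position: [0.4635, -0.2436, 0.0327]
tool_rot: [3.141, -0.0, -0.447]
ft_force: [-1.1, 1.5, 13.9]
gripper_width: 0.108
```

Emit:
servo_tool(
  deltas=[
    {"travel": [0, 0, -0.001], "rot": [0, 0, 0], "jaw": 0.02},
    {"travel": [0, 0, 0], "rot": [0, 0, 0], "jaw": 0.04},
    {"travel": [0, 0, 0], "rot": [0, 0, 0], "jaw": 0.04},
    {"travel": [0, 0, 0], "rot": [0, 0, 0], "jaw": 0.04},
    {"travel": [0, 0, -0.01], "rot": [0, 0, 0], "jaw": 0.04},
    {"travel": [0, 0, -0.02], "rot": [0, 0, 0], "jaw": 0.04},
    {"travel": [0, 0, -0.03], "rot": [0, 0, 0], "jaw": 0.04},
    {"travel": [0, 0, -0.03], "rot": [0, 0, 0], "jaw": 0.06},
    {"travel": [0, 0, -0.03], "rot": [0, 0, 0], "jaw": 0.06},
    {"travel": [0, 0, 0], "rot": [0, 0, 0], "jaw": 0.06},
  ],
)

```text
time: 6.73
position: [0.4665, -0.2453, 0.1595]
tool_rot: [3.14, -0.01, -0.447]
ft_force: [1.4, -0.6, 1.5]
gripper_width: 0.607
```

```bash
python3 - <<'E'
from h import *
s=telemetry.sense();print(s['position'],s['tool_rot'],s['ft_force'])
p=s['position'][:2];y=s['tool_rot'][2];d=np.array([.4348,.0915])-p
print('tool travel',d@[np.cos(y),np.sin(y)],d@[np.sin(y),-np.cos(y)])
E
```

```text
[ 0.46647608 -0.24532436  0.15951541] [ 3.13950017 -0.01042717 -0.44690497] [ 1.37212964 -0.55011455  1.53746571]
tool travel -0.17413273183125674 -0.29005485030110084
```

Emit:
servo_tool(
  deltas=[
    {"travel": [-0.0171, -0.029, 0], "rot": [0, 0, 0], "jaw": 0.06},
    {"travel": [-0.0171, -0.029, 0], "rot": [0, 0, 0], "jaw": 0.06},
    {"travel": [-0.0171, -0.029, 0], "rot": [0, 0, 0], "jaw": 0.06},
    {"travel": [-0.0171, -0.029, 0], "rot": [0, 0, 0], "jaw": 0.06},
    {"travel": [-0.0171, -0.029, 0], "rot": [0, 0, 0], "jaw": 0.06},
    {"travel": [-0.0171, -0.029, 0], "rot": [0, 0, 0], "jaw": 0.06},
    {"travel": [-0.0171, -0.029, 0], "rot": [0, 0, 0], "jaw": 0.06},
    {"travel": [-0.0171, -0.029, 0], "rot": [0, 0, 0], "jaw": 0.06},
    {"travel": [-0.0171, -0.029, 0], "rot": [0, 0, 0], "jaw": 0.06},
    {"travel": [-0.0171, -0.029, 0], "rot": [0, 0, 0], "jaw": 0.06},
    {"travel": [0, 0, 0], "rot": [0, 0, 0.063], "jaw": 0.06},
    {"travel": [0, 0, 0], "rot": [0, 0, 0], "jaw": 0.06},
  ],
)

```text
time: 7.73
position: [0.4337, 0.0941, 0.1522]
tool_rot: [3.141, 0.0, -0.508]
ft_force: [0.8, -0.7, 1.1]
gripper_width: 0.689
```

```bash
python3 - <<'E'
from h import *
s=telemetry.sense();print(s['position'],s['tool_rot'],s['joint_pos'].round(3))
a=grab('scene');b=grab('top');np.savez('s2.npz',**a);np.savez('t2.npz',**b)
f=lambda p,k:cv2.resize(p,None,fx=k,fy=k,interpolation=cv2.INTER_CUBIC)
A=f(a['pixels'][260:350,220:320],4);B=f(b['pixels'][205:305,240:440],2.0*1)
c=np.zeros((360,800,3),np.uint8);c[:,:400]=A;c[:200,400:]=B
cv2.imwrite('pics/c2.png',cv2.cvtColor(c,cv2.COLOR_RGB2BGR))
E
```

```text
[0.43373049 0.09413087 0.15215484] [ 3.14125476e+00  3.43848143e-04 -5.08203300e-01] [ 0.036 -0.162  2.053 -0.     1.25   0.544]
```

View pics/c2.png

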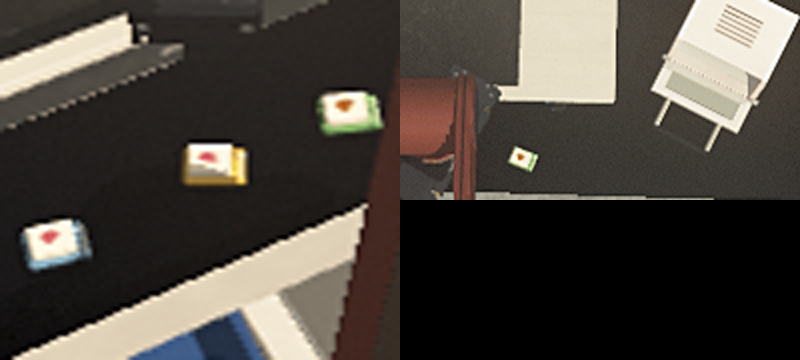

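The top view shows the door flat, with the bar in front. The yellow block lies untouched below the gripper.

Emit:
servo_tool(
  deltas=[
    {"travel": [0.002, 0.002, 0.03], "rot": [0, 0, 0], "jaw": 0.06},
    {"travel": [0, 0, 0.03], "rot": [0, 0, 0], "jaw": 0.06},
    {"travel": [0, 0, 0.03], "rot": [0, 0, 0], "jaw": 0.06},
    {"travel": [0, 0, 0.025], "rot": [0, 0, 0], "jaw": 0.06},
    {"travel": [0, 0, 0.018], "rot": [0, 0, 0], "jaw": 0.06},
    {"travel": [0, 0, 0.01], "rot": [0, 0, 0], "jaw": 0.06},
    {"travel": [0, 0, 0.005], "rot": [0, 0, 0], "jaw": 0.06},
    {"travel": [0, 0, 0], "rot": [0, 0, 0], "jaw": 0.06},
    {"travel": [0, 0, 0], "rot": [0, 0, 0], "jaw": 0.06},
  ],
)

```text
time: 8.58
position: [0.436, 0.0893, 0.0049]
tool_rot: [-3.141, -0.001, -0.51]
ft_force: [-0.6, -0.7, -0.5]
gripper_width: 0.688
```

Emit:
servo_tool(
  deltas=[
    {"travel": [0, 0, 0], "rot": [0, 0, 0], "jaw": 0.05},
    {"travel": [0, 0, 0], "rot": [0, 0, 0], "jaw": 0.045},
    {"travel": [0, 0, 0], "rot": [0, 0, 0], "jaw": 0.04},
    {"travel": [0, 0, 0], "rot": [0, 0, 0], "jaw": 0.035},
    {"travel": [0, 0, 0], "rot": [0, 0, 0], "jaw": 0.03},
    {"travel": [0, 0, 0], "rot": [0, 0, 0], "jaw": 0.02},
    {"travel": [0, 0, 0], "rot": [0, 0, 0], "jaw": 0.02},
    {"travel": [0, 0, 0], "rot": [0, 0, 0], "jaw": 0.02},
    {"travel": [0, 0, 0], "rot": [0, 0, 0], "jaw": 0.02},
  ],
  force=12,
)

```text
time: 9.33
position: [0.4352, 0.0898, 0.0043]
tool_rot: [-3.142, 0.0, -0.51]
ft_force: [-0.4, -0.0, 2.8]
gripper_width: 0.316
```

Emit:
servo_tool(
  deltas=[
    {"travel": [0, 0, -0.01], "rot": [0, 0, 0], "jaw": 0.02},
    {"travel": [0, 0, -0.025], "rot": [0, 0, 0], "jaw": 0.02},
    {"travel": [0, 0, -0.03], "rot": [0, 0, 0], "jaw": 0.02},
    {"travel": [0, 0, -0.03], "rot": [0, 0, 0], "jaw": 0.02},
    {"travel": [0, 0, -0.02], "rot": [0, 0, 0.05], "jaw": 0.02},
    {"travel": [0, 0, 0], "rot": [0, 0, 0.1], "jaw": 0.02},
    {"travel": [0, 0, 0], "rot": [0, 0, 0.1], "jaw": 0.02},
    {"travel": [0, 0, 0], "rot": [0, 0, 0.1], "jaw": 0.02},
    {"travel": [0, 0, 0], "rot": [0, 0, 0.1], "jaw": 0.02},
    {"travel": [0, 0, 0], "rot": [0, 0, 0.1], "jaw": 0.02},
    {"travel": [0, 0, 0], "rot": [0, 0, 0.1], "jaw": 0.02},
    {"travel": [0, 0, 0], "rot": [0, 0, 0.1], "jaw": 0.02},
  ],
)

```text
time: 10.33
position: [0.4351, 0.0897, 0.1197]
tool_rot: [-3.141, -0.0, -1.265]
ft_force: [0.4, -0.0, 0.3]
gripper_width: 0.314
```

Emit:
servo_tool(
  deltas=[
    {"travel": [0, 0, 0], "rot": [0, 0, 0.1], "jaw": 0.02},
    {"travel": [0, 0, 0], "rot": [0, 0, 0.1], "jaw": 0.02},
    {"travel": [0, 0, 0], "rot": [0, 0, 0.1], "jaw": 0.02},
    {"travel": [0, 0, 0], "rot": [0, 0, 0.1], "jaw": 0.02},
    {"travel": [0, 0, 0], "rot": [0, 0, 0.1], "jaw": 0.02},
    {"travel": [0, 0, 0], "rot": [0, 0, 0.1], "jaw": 0.02},
    {"travel": [0, 0, 0], "rot": [0, 0, 0.1], "jaw": 0.02},
    {"travel": [0, 0, 0], "rot": [0, 0, 0.058], "jaw": 0.02},
    {"travel": [0, 0, 0], "rot": [0, 0, 0], "jaw": 0.02},
  ],
)

```text
time: 11.08
position: [0.4351, 0.0898, 0.1197]
tool_rot: [-3.141, 0.0, -2.02]
ft_force: [0.1, 0.4, -0.3]
gripper_width: 0.309
```

```bash
cat > to.py <<'E'
import sys
from h import *
s=telemetry.sense();p=s['position'];y=s['tool_rot'][2];print(p,s['tool_rot'],s['gripper_width'],s['time'])
xc=float(sys.argv[1])/1000;a=-.447;c=np.array([np.cos(a),np.sin(a)]);o=np.array([.5555,-.2876])
r=p[:2]-o;print('now cab x,y',r@c,r@[-c[1],c[0]],'dyaw to y-axis',y+2.0178)
d=o+xc*c-p[:2];print('tool travel',d@[np.cos(y),np.sin(y)],d@[np.sin(y),-np.cos(y)])
E
python3 to.py -25
```

```text
[0.43514194 0.0897646  0.11966604] [-3.14136276e+00  1.30429213e-04 -2.02001930e+00] 0.3093868131698262 11.0833
now cab x,y -0.27165310017556843 0.2882615040125665 dyaw to y-axis -0.002219301850829858
tool travel 0.28771248853615267 -0.24729328834834993
```

Emit:
servo_tool(
  deltas=[
    {"travel": [0.012, -0.0103, 0], "rot": [0, 0, 0], "jaw": 0.02},
    {"travel": [0.026, -0.0223, 0], "rot": [0, 0, 0], "jaw": 0.02},
    {"travel": [0.026, -0.0223, 0], "rot": [0, 0, 0], "jaw": 0.02},
    {"travel": [0.026, -0.0223, 0], "rot": [0, 0, 0], "jaw": 0.02},
    {"travel": [0.026, -0.0223, 0], "rot": [0, 0, 0], "jaw": 0.02},
    {"travel": [0.026, -0.0223, 0], "rot": [0, 0, 0], "jaw": 0.02},
    {"travel": [0.026, -0.0223, 0], "rot": [0, 0, 0], "jaw": 0.02},
    {"travel": [0.026, -0.0223, 0], "rot": [0, 0, 0], "jaw": 0.02},
    {"travel": [0.026, -0.0223, 0], "rot": [0, 0, 0], "jaw": 0.02},
    {"travel": [0.026, -0.0223, 0], "rot": [0, 0, 0], "jaw": 0.02},
    {"travel": [0.026, -0.0223, 0], "rot": [0, 0, 0], "jaw": 0.02},
    {"travel": [0.0157, -0.0143, 0], "rot": [0, 0, 0], "jaw": 0.02},
  ],
)

```text
time: 12.08
position: [0.5344, -0.2802, 0.1197]
tool_rot: [-3.14, -0.001, -2.017]
ft_force: [-0.6, 0.2, 0.0]
gripper_width: 0.312
```

Emit:
servo_tool(
  deltas=[
    {"travel": [0, 0, 0], "rot": [0, 0, 0], "jaw": 0.02},
    {"travel": [0, 0, 0], "rot": [0, 0, 0], "jaw": 0.02},
  ],
)

```text
time: 12.25
position: [0.5338, -0.2777, 0.1191]
tool_rot: [3.141, 0.0, -2.018]
ft_force: [-1.3, 0.9, 0.0]
gripper_width: 0.314
```

```bash
python3 to.py -25; python3 - <<'E'
from h import *
b=grab('top');a=grab('scene')
f=lambda p,k:cv2.resize(p,None,fx=k,fy=k,interpolation=cv2.INTER_CUBIC)
c=np.hstack([f(b['pixels'][180:280,350:450],4),f(a['pixels'][140:240,320:420],4)])
cv2.imwrite('pics/c3.png',cv2.cvtColor(c,cv2.COLOR_RGB2BGR))
E
```

```text
[ 0.53379914 -0.27767862  0.11911603] [ 3.14107984e+00  2.79456473e-04 -2.01825510e+00] 0.31386072405722476 12.25
now cab x,y -0.023857346434671724 -0.00043388280911308384 dyaw to y-axis -0.0004550991684397765
tool travel -0.00043335854558305276 0.0011428524985191099
```

View pics/c3.png

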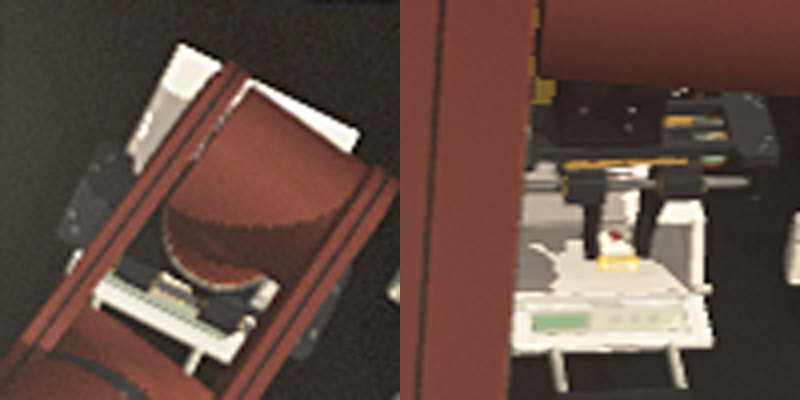

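The gripper holds the block wax side up over the lowered door, centred in the opening. I'll lower it, carry it in, then release it and push.

Emit:
servo_tool(
  deltas=[
    {"travel": [0, 0, 0.02], "rot": [0, 0, 0], "jaw": 0.02},
    {"travel": [0, 0, 0.02], "rot": [0, 0, 0], "jaw": 0.02},
    {"travel": [0, 0, 0.01], "rot": [0, 0, 0], "jaw": 0.02},
    {"travel": [0, 0, 0.0065], "rot": [0, 0, 0], "jaw": 0.02},
    {"travel": [0, 0, 0], "rot": [0, 0, 0], "jaw": 0.02},
    {"travel": [0, 0, 0], "rot": [0, 0, 0], "jaw": 0.02},
  ],
)

```text
time: 12.85
position: [0.5342, -0.2763, 0.063]
tool_rot: [3.142, 0.0, -2.017]
ft_force: [0.5, -0.7, 0.1]
gripper_width: 0.313
```

Emit:
servo_tool(
  deltas=[
    {"travel": [0, -0.005, 0], "rot": [0, 0, 0], "jaw": 0.02},
    {"travel": [0, -0.005, 0], "rot": [0, 0, 0], "jaw": 0.02},
    {"travel": [0, -0.005, 0], "rot": [0, 0, 0], "jaw": 0.02},
    {"travel": [0, -0.005, 0], "rot": [0, 0, 0], "jaw": 0.02},
    {"travel": [0, -0.004, 0], "rot": [0, 0, 0], "jaw": 0.02},
    {"travel": [0, -0.002, 0], "rot": [0, 0, 0], "jaw": 0.02},
    {"travel": [0, 0, 0], "rot": [0, 0, 0], "jaw": 0.02},
    {"travel": [0, 0, 0.001], "rot": [0, 0, 0], "jaw": 0.02},
    {"travel": [0, 0, 0.001], "rot": [0, 0, 0], "jaw": 0.02},
    {"travel": [0, 0, 0], "rot": [0, 0, 0], "jaw": 0.02},
  ],
)

```text
time: 13.68
position: [0.557, -0.2877, 0.0601]
tool_rot: [3.141, 0.0, -2.018]
ft_force: [-0.7, 0.7, -0.0]
gripper_width: 0.317
```

Emit:
servo_tool(
  deltas=[
    {"travel": [0, 0, 0], "rot": [0, 0, 0], "jaw": 0.032},
    {"travel": [0, 0, 0], "rot": [0, 0, 0], "jaw": 0.04},
    {"travel": [0, 0, 0], "rot": [0, 0, 0], "jaw": 0.045},
    {"travel": [0, 0, 0], "rot": [0, 0, 0], "jaw": 0.045},
    {"travel": [0, 0, -0.008], "rot": [0, 0, 0], "jaw": 0.045},
    {"travel": [0, 0, -0.015], "rot": [0, 0, 0], "jaw": 0.045},
    {"travel": [0, 0.01, -0.007], "rot": [0, 0, 0], "jaw": 0.045},
    {"travel": [0, 0.015, 0], "rot": [0, 0, 0], "jaw": 0.02},
    {"travel": [0, 0.015, 0], "rot": [0, 0, 0], "jaw": 0},
    {"travel": [0, 0.008, 0], "rot": [0.1, 0, 0], "jaw": 0},
    {"travel": [0, 0, 0], "rot": [0.1, 0, 0], "jaw": 0},
    {"travel": [0, 0, 0], "rot": [0, 0, 0], "jaw": 0},
  ],
)

```text
time: 14.68
position: [0.5096, -0.2639, 0.0878]
tool_rot: [-2.945, 0.001, -2.018]
ft_force: [-1.7, 0.7, -1.0]
gripper_width: 0.222
```

```bash
python3 to.py -46; python3 - <<'E'
from h import *
b=grab('top');a=grab('scene')
f=lambda p,k:cv2.resize(p,None,fx=k,fy=k,interpolation=cv2.INTER_CUBIC)
c=np.hstack([f(b['pixels'][190:260,370:440],5.7),f(a['pixels'][155:225,340:410],5.7)])
cv2.imwrite('pics/c4.png',cv2.cvtColor(c,cv2.COLOR_RGB2BGR))
E
```

```text
[ 0.50964074 -0.26385144  0.08777048] [-2.94543803e+00  1.31297722e-03 -2.01791267e+00] 0.22212117722110178 14.6833
now cab x,y -0.05161909640630377 0.0015919878425202094 dyaw to y-axis -0.00011266539614362969
tool travel 0.001591334113932019 -0.005619281577915849
```

View pics/c4.png

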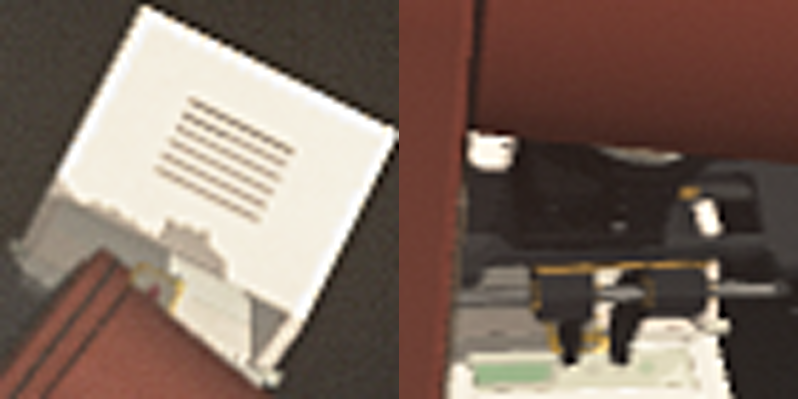

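The block straddles the hinge line and lies flat and square, with the fingers behind it. Next I lower the closed fingers and push.

Emit:
servo_tool(
  deltas=[
    {"travel": [0, 0, 0], "rot": [0, 0, 0], "jaw": 0},
    {"travel": [0, 0, 0], "rot": [0, 0, 0], "jaw": 0},
    {"travel": [0, 0.002, 0.0095], "rot": [0, 0, 0], "jaw": 0},
    {"travel": [0, 0.002, 0.0095], "rot": [0, 0, 0], "jaw": 0},
    {"travel": [0, 0.001, 0.005], "rot": [0, 0, 0], "jaw": 0},
    {"travel": [0, 0.0008, 0.004], "rot": [0, 0, 0], "jaw": 0},
    {"travel": [0, 0, 0], "rot": [0, 0, 0], "jaw": 0},
    {"travel": [0, 0, 0], "rot": [0, 0, 0], "jaw": 0},
  ],
)

```text
time: 15.45
position: [0.5137, -0.2669, 0.0613]
tool_rot: [-2.943, 0.0, -2.018]
ft_force: [0.3, 0.4, 0.2]
gripper_width: 0.007
```

```bash
python3 to.py 11.5
```

```text
[ 0.51372612 -0.26688767  0.06125223] [-2.94304500e+00  2.96140540e-04 -2.01800478e+00] 0.006630703676723762 15.45
now cab x,y -0.046622671360665474 0.0006200280946063452 dyaw to y-axis -0.00020478314382366136
tool travel 0.0006079120413609793 -0.058122799346624676
```

Emit:
servo_tool(
  deltas=[
    {"travel": [0, -0.0046, 0.0025], "rot": [0, 0, 0], "jaw": 0},
    {"travel": [0, -0.0049, 0.001], "rot": [0, 0, 0], "jaw": 0},
    {"travel": [0, -0.0049, 0.001], "rot": [0, 0, 0], "jaw": 0},
    {"travel": [0, -0.0049, 0.001], "rot": [0, 0, 0], "jaw": 0},
    {"travel": [0, -0.0049, 0.001], "rot": [0, 0, 0], "jaw": 0},
    {"travel": [0, -0.0049, 0.001], "rot": [0, 0, 0], "jaw": 0},
    {"travel": [0, -0.0049, 0.001], "rot": [0, 0, 0], "jaw": 0},
    {"travel": [0, -0.0049, 0.001], "rot": [0, 0, 0], "jaw": 0},
    {"travel": [0, -0.0049, 0.001], "rot": [0, 0, 0], "jaw": 0},
    {"travel": [0, 0, 0], "rot": [0, 0, 0], "jaw": 0},
  ],
)

```text
time: 16.28
position: [0.5556, -0.2872, 0.0607]
tool_rot: [-2.941, -0.0, -2.018]
ft_force: [-0.0, -0.1, -0.7]
gripper_width: 0.002
```

Emit:
servo_tool(
  deltas=[
    {"travel": [0, -0.004, 0.0008], "rot": [0, 0, 0], "jaw": 0},
    {"travel": [0, -0.004, 0.0008], "rot": [0, 0, 0], "jaw": 0},
    {"travel": [0, -0.003, 0.0006], "rot": [0, 0, 0], "jaw": 0},
    {"travel": [0, -0.002, 0.0004], "rot": [0, 0, 0], "jaw": 0},
    {"travel": [0, 0, 0], "rot": [0, 0, 0], "jaw": 0},
  ],
)

```text
time: 16.7
position: [0.567, -0.2926, 0.0606]
tool_rot: [-2.941, -0.0, -2.018]
ft_force: [0.5, -0.9, -0.4]
gripper_width: 0.009
```

```bash
python3 to.py 11.5
```

```text
[ 0.56702265 -0.29259074  0.06059654] [-2.94120622e+00 -5.06954944e-05 -2.01795834e+00] 0.008869928901337233 16.7
now cab x,y 0.012547836777032164 0.0004804148344119078 dyaw to y-axis -0.00015834176855067383
tool travel 0.00048058459335378943 0.0010477589288834894
```

Emit:
servo_tool(
  deltas=[
    {"travel": [0, 0.008, -0.0016], "rot": [0, 0, 0], "jaw": 0},
    {"travel": [0, 0.012, -0.0024], "rot": [0, 0, 0], "jaw": 0},
    {"travel": [0, 0.012, -0.0024], "rot": [0, 0, 0], "jaw": 0},
    {"travel": [0, 0.012, -0.004], "rot": [0, 0, 0], "jaw": 0},
    {"travel": [0, 0.012, -0.012], "rot": [0, 0, 0], "jaw": 0},
    {"travel": [0, 0.01, -0.03], "rot": [0, 0, 0], "jaw": 0},
    {"travel": [0, 0.01, -0.03], "rot": [-0.1, 0, 0], "jaw": 0},
    {"travel": [0, 0.02, -0.01], "rot": [-0.1, 0, 0], "jaw": 0.02},
    {"travel": [0, 0.02, 0], "rot": [0, 0, 0], "jaw": 0.04},
    {"travel": [0, 0, 0], "rot": [0, 0, 0], "jaw": 0.04},
  ],
)

```text
time: 17.53
position: [0.4461, -0.2343, 0.1343]
tool_rot: [3.14, 0.0, -2.018]
ft_force: [-0.4, 0.7, -1.3]
gripper_width: 0.154
```

```bash
python3 to.py -102; python3 - <<'E'
from h import *
b=grab('top');a=grab('scene');np.savez('s5.npz',**a)
f=lambda p,k:cv2.resize(p,None,fx=k,fy=k,interpolation=cv2.INTER_CUBIC)
c=np.hstack([f(b['pixels'][190:260,370:440],5.7),f(a['pixels'][155:225,340:410],5.7)])
cv2.imwrite('pics/c5.png',cv2.cvtColor(c,cv2.COLOR_RGB2BGR))
E
```

```text
[ 0.44605206 -0.23431949  0.1342538 ] [ 3.14002010e+00  6.48934530e-05 -2.01768194e+00] 0.15401334975844905 17.5333
now cab x,y -0.1217256047901408 0.0007353766100620523 dyaw to y-axis 0.00011806377792389355
tool travel 0.0007376330284770312 -0.01972552054093257
```

View pics/c5.png

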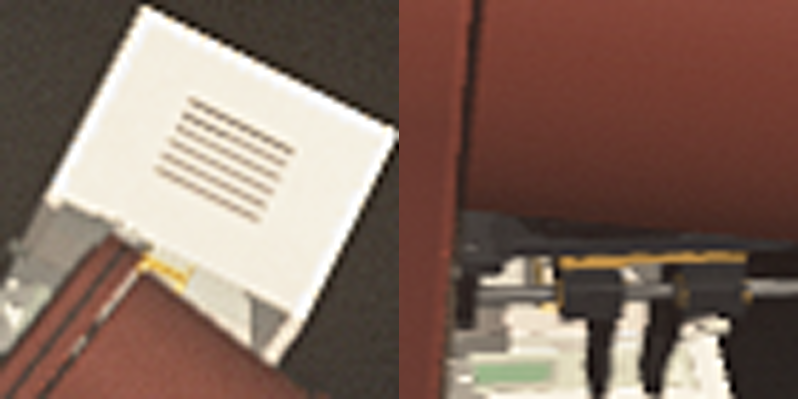

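```bash
python3 - <<'E'
from h import *
b=grab('top');w=pts(b);a=-.447;c=np.array([np.cos(a),np.sin(a)]);o=np.array([.5555,-.2876])
hsv=cv2.cvtColor(b['pixels'],cv2.COLOR_RGB2HSV);m=(hsv[...,0]>14)&(hsv[...,0]<32)&(hsv[...,1]>110)&(hsv[...,2]>100)
for v,u in zip(*np.nonzero(m)):
    if 225<v<250 and 385<u<415:
        r=ray(b,u,v,.060)[:2]-o; print(u,v,(r@c*1000).round(1),(r@[-c[1],c[0]]*1000).round(1),w[v,u,2].round(3))
E
```

```text
395 234 27.4 13.0 0.493
395 235 24.6 11.6 0.059
396 235 26.0 9.0 0.058
394 236 20.5 13.0 0.057
395 236 21.9 10.3 0.06
396 236 23.3 7.6 0.059
397 236 24.6 4.9 0.055
398 236 26.0 2.3 0.056
394 237 17.8 11.6 0.047
396 237 20.5 6.3 0.491
397 237 21.9 3.6 0.057
398 237 23.3 0.9 0.057
399 237 24.7 -1.7 0.055
400 237 26.0 -4.4 0.067
400 238 23.3 -5.7 0.059
401 238 24.7 -8.4 0.058
402 238 26.0 -11.1 0.061
401 239 21.9 -9.7 0.061
402 239 23.3 -12.4 0.058
401 240 19.2 -11.1 0.054
401 241 16.5 -12.4 0.497
```

The yellow rear edge measures x ≈ 19–22 mm inside the hinge line. It is square and at floor height (z ≈ 0.058), so the block is fully in. Next I regrip the bar.

Emit:
servo_tool(
  deltas=[
    {"travel": [0, 0, 0], "rot": [0, 0, -0.12], "jaw": 0.042},
    {"travel": [0, 0, 0], "rot": [0, 0, -0.12], "jaw": 0.042},
    {"travel": [0, 0, 0], "rot": [0, 0, -0.12], "jaw": 0.042},
    {"travel": [0, 0, 0], "rot": [0, 0, -0.12], "jaw": 0.042},
    {"travel": [0, 0, 0], "rot": [0, 0, -0.12], "jaw": 0.042},
    {"travel": [0, 0, 0], "rot": [0, 0, -0.12], "jaw": 0.042},
    {"travel": [0, 0, 0], "rot": [0, 0, -0.12], "jaw": 0.042},
    {"travel": [0, 0, 0], "rot": [0, 0, -0.12], "jaw": 0.042},
    {"travel": [0, 0, 0], "rot": [0, 0, -0.12], "jaw": 0.042},
    {"travel": [0, 0, 0], "rot": [0, 0, -0.12], "jaw": 0.042},
    {"travel": [0, 0, 0], "rot": [0, 0, -0.12], "jaw": 0.042},
    {"travel": [0, 0, 0], "rot": [0, 0, -0.12], "jaw": 0.042},
  ],
)

```text
time: 18.68
position: [0.448, -0.2354, 0.1335]
tool_rot: [-3.141, 0.0, -0.572]
ft_force: [-1.0, 0.4, -0.6]
gripper_width: 0.482
```

Emit:
servo_tool(
  deltas=[
    {"travel": [0, 0, 0], "rot": [0, 0, -0.12], "jaw": 0.042},
    {"travel": [0, 0, 0], "rot": [0, 0, -0.011], "jaw": 0.042},
    {"travel": [0, 0, 0], "rot": [0, 0, 0], "jaw": 0.042},
  ],
)

```text
time: 18.93
position: [0.4479, -0.2354, 0.1337]
tool_rot: [-3.141, 0.0, -0.45]
ft_force: [0.3, 0.2, -1.1]
gripper_width: 0.483
```

```bash
python3 to.py -102
```

```text
[ 0.44789474 -0.23537083  0.13368023] [-3.14142339e+00  1.69218897e-04 -4.49766409e-01] 0.4832101139805111 18.9333
now cab x,y -0.11960951438407742 0.000583853540838862 dyaw to y-axis 1.5680335909599197
tool travel 0.017611062176799842 0.0005351362490719058
```

Emit:
servo_tool(
  deltas=[
    {"travel": [0.0175, 0, 0], "rot": [0, 0, -0.003], "jaw": 0.042},
    {"travel": [0, 0, 0.02], "rot": [0, 0, 0], "jaw": 0.042},
    {"travel": [0, 0, 0.025], "rot": [0, 0, 0], "jaw": 0.042},
    {"travel": [0, 0, 0.025], "rot": [0, 0, 0], "jaw": 0.042},
    {"travel": [0, 0, 0.018], "rot": [0, 0, 0], "jaw": 0.042},
    {"travel": [0, 0, 0.012], "rot": [0, 0, 0], "jaw": 0.042},
    {"travel": [0, 0, 0], "rot": [0, 0, 0], "jaw": 0.042},
  ],
)

```text
time: 19.52
position: [0.4617, -0.2416, 0.0311]
tool_rot: [-3.141, 0.005, -0.446]
ft_force: [-1.1, 0.6, -1.0]
gripper_width: 0.483
```

Emit:
servo_tool(
  deltas=[
    {"travel": [0, 0, 0], "rot": [0, 0, 0], "jaw": 0.03},
    {"travel": [0, 0, 0], "rot": [0, 0, 0], "jaw": 0.02},
    {"travel": [0, 0, 0], "rot": [0, 0, 0], "jaw": 0.005},
    {"travel": [0, 0, 0], "rot": [0, 0, 0], "jaw": 0.005},
    {"travel": [0, 0, 0], "rot": [0, 0, 0], "jaw": 0.005},
    {"travel": [0, 0, 0], "rot": [0, 0, 0], "jaw": 0.005},
    {"travel": [0, 0, 0], "rot": [0, 0, 0], "jaw": 0.005},
  ],
  force=12,
)

```text
time: 20.1
position: [0.4638, -0.2431, 0.0347]
tool_rot: [3.141, -0.001, -0.444]
ft_force: [-2.0, 0.4, 3.3]
gripper_width: 0.111
```

```bash
python3 arc.py -1.571 .45 36; python3 to.py -102
```

```text
[[-0.1, -3.1], [0.0, -3.6], [0.2, -4.0], [0.4, -4.4], [0.6, -4.7], [0.9, -5.0], [1.2, -5.3], [1.6, -5.5], [2.0, -5.6], [2.4, -5.7], [2.9, -5.7], [3.3, -5.7], [3.8, -5.6], [4.2, -5.4], [4.7, -5.2], [5.1, -4.9], [5.4, -4.6], [5.8, -4.2], [6.0, -3.8], [6.3, -3.4], [6.4, -2.9], [6.6, -2.4], [6.6, -2.0], [6.6, -1.5], [6.5, -1.0], [6.4, -0.6], [6.2, -0.2], [6.0, 0.2], [5.7, 0.5], [5.4, 0.8], [5.0, 1.0], [4.6, 1.1], [4.2, 1.2], [3.8, 1.3], [3.3, 1.3], [2.9, 1.2]] [142.9   0.  -97.4]
[ 0.46377618 -0.24313418  0.03473239] [ 3.14136526e+00 -5.53154693e-04 -4.44033552e-01] 0.11126326192011965 20.1
now cab x,y -0.10193266204357307 0.00044821499682116267 dyaw to y-axis 1.5737664482071383
tool travel -6.866726477003143e-05 0.0004480132704509462
```

Emit:
servo_tool(
  deltas=[
    {"travel": [0, 0, -0.0031], "rot": [0, 0, 0], "jaw": 0.005},
    {"travel": [0, 0, -0.0036], "rot": [0, 0, 0], "jaw": 0.005},
    {"travel": [0.0002, 0, -0.004], "rot": [0, 0, 0], "jaw": 0.005},
    {"travel": [0.0004, 0, -0.0044], "rot": [0, 0, 0], "jaw": 0.005},
    {"travel": [0.0006, 0, -0.0047], "rot": [0, 0, 0], "jaw": 0.005},
    {"travel": [0.0009, 0, -0.005], "rot": [0, 0, 0], "jaw": 0.005},
    {"travel": [0.0012, 0, -0.0053], "rot": [0, 0, 0], "jaw": 0.005},
    {"travel": [0.0016, 0, -0.0055], "rot": [0, 0, 0], "jaw": 0.005},
    {"travel": [0.002, 0, -0.0056], "rot": [0, 0, 0], "jaw": 0.005},
    {"travel": [0.0024, 0, -0.0057], "rot": [0, 0, 0], "jaw": 0.005},
    {"travel": [0.0029, 0, -0.0057], "rot": [0, 0, 0], "jaw": 0.005},
    {"travel": [0.0033, 0, -0.0057], "rot": [0, 0, 0], "jaw": 0.005},
  ],
)

```text
time: 21.1
position: [0.476, -0.2489, 0.0924]
tool_rot: [-3.142, 0.005, -0.444]
ft_force: [-7.2, 0.5, -0.4]
gripper_width: 0.108
```

Emit:
servo_tool(
  deltas=[
    {"travel": [0.0038, 0, -0.0056], "rot": [0, 0, 0], "jaw": 0.005},
    {"travel": [0.0042, 0, -0.0054], "rot": [0, 0, 0], "jaw": 0.005},
    {"travel": [0.0047, 0, -0.0052], "rot": [0, 0, 0], "jaw": 0.005},
    {"travel": [0.0051, 0, -0.0049], "rot": [0, 0, 0], "jaw": 0.005},
    {"travel": [0.0054, 0, -0.0046], "rot": [0, 0, 0], "jaw": 0.005},
    {"travel": [0.0058, 0, -0.0042], "rot": [0, 0, 0], "jaw": 0.005},
    {"travel": [0.006, 0, -0.0038], "rot": [0, 0, 0], "jaw": 0.005},
    {"travel": [0.0063, 0, -0.0034], "rot": [0, 0, 0], "jaw": 0.005},
    {"travel": [0.0064, 0, -0.0029], "rot": [0, 0, 0], "jaw": 0.005},
    {"travel": [0.0066, 0, -0.0024], "rot": [0, 0, 0], "jaw": 0.005},
    {"travel": [0.0066, 0, -0.002], "rot": [0, 0, 0], "jaw": 0.005},
    {"travel": [0.0066, 0, -0.0015], "rot": [0, 0, 0], "jaw": 0.005},
  ],
)

```text
time: 22.1
position: [0.5392, -0.279, 0.1402]
tool_rot: [3.141, -0.001, -0.444]
ft_force: [-3.6, 0.3, 4.9]
gripper_width: 0.11
```

Emit:
servo_tool(
  deltas=[
    {"travel": [0.0065, 0, -0.001], "rot": [0, 0, 0], "jaw": 0.005},
    {"travel": [0.0064, 0, -0.0006], "rot": [0, 0, 0], "jaw": 0.005},
    {"travel": [0.0062, 0, -0.0002], "rot": [0, 0, 0], "jaw": 0.005},
    {"travel": [0.006, 0, 0.0002], "rot": [0, 0, 0], "jaw": 0.005},
    {"travel": [0.0057, 0, 0.0005], "rot": [0, 0, 0], "jaw": 0.005},
    {"travel": [0.0054, 0, 0.0008], "rot": [0, 0, 0], "jaw": 0.005},
    {"travel": [0.005, 0, 0.001], "rot": [0, 0, 0], "jaw": 0.005},
    {"travel": [0.0046, 0, 0.0011], "rot": [0, 0, 0], "jaw": 0.005},
    {"travel": [0.0042, 0, 0.0012], "rot": [0, 0, 0], "jaw": 0.005},
    {"travel": [0, 0, 0], "rot": [0, 0, 0], "jaw": 0.005},
  ],
)

```text
time: 22.93
position: [0.5843, -0.3005, 0.1345]
tool_rot: [3.142, -0.0, -0.444]
ft_force: [-0.1, -3.7, 0.1]
gripper_width: 0.108
```

```bash
python3 to.py 41
```

```text
[ 0.58431727 -0.30053003  0.13454415] [ 3.14154863e+00 -4.30299740e-04 -4.44155060e-01] 0.1080805695449546 22.9333
now cab x,y 0.031575081074146576 0.0007969894253617386 dyaw to y-axis 1.57364493990653
tool travel 0.009422613400763105 0.0008237994918722301
```

Continue gently until it meets the stop.

Emit:
servo_tool(
  deltas=[
    {"travel": [0.0035, 0, 0.0013], "rot": [0, 0, 0], "jaw": 0.005},
    {"travel": [0.003, 0, 0.0013], "rot": [0, 0, 0], "jaw": 0.005},
    {"travel": [0.0025, 0, 0.0012], "rot": [0, 0, 0], "jaw": 0.005},
    {"travel": [0, 0, 0], "rot": [0, 0, 0], "jaw": 0.005},
  ],
)

```text
time: 23.27
position: [0.592, -0.3042, 0.131]
tool_rot: [3.142, 0.0, -0.444]
ft_force: [-0.5, -3.4, -0.6]
gripper_width: 0.106
```

Emit:
servo_tool(
  deltas=[
    {"travel": [0.001, 0, 0.0005], "rot": [0, 0, 0], "jaw": 0.005},
    {"travel": [0.001, 0, 0.0005], "rot": [0, 0, 0], "jaw": 0.005},
    {"travel": [0, 0, 0], "rot": [0, 0, 0], "jaw": 0.005},
  ],
)

```text
time: 23.52
position: [0.5927, -0.3045, 0.1306]
tool_rot: [3.141, 0.002, -0.444]
ft_force: [-5.0, -0.4, 3.6]
gripper_width: 0.111
```

```bash
python3 to.py 41
```

```text
[ 0.59273289 -0.30450446  0.13056899] [ 3.14147291e+00  2.42750741e-03 -4.43963398e-01] 0.11140368360652088 23.5167
now cab x,y 0.04088184483305028 0.0008508136230312921 dyaw to y-axis 1.5738366016827239
tool travel 0.0001155710440898778 0.0008511684900068486
```

Emit:
servo_tool(
  deltas=[
    {"travel": [0.001, 0, 0.0005], "rot": [0, 0, 0], "jaw": 0.005},
    {"travel": [0.001, 0, 0.0005], "rot": [0, 0, 0], "jaw": 0.005},
    {"travel": [0, 0, 0], "rot": [0, 0, 0], "jaw": 0.005},
  ],
)

```text
time: 23.77
position: [0.5929, -0.3045, 0.1304]
tool_rot: [3.141, 0.007, -0.444]
ft_force: [-14.6, 3.8, 13.2]
gripper_width: 0.108
```

Emit:
servo_tool(
  deltas=[
    {"travel": [0.001, 0, 0.0005], "rot": [0, 0, 0], "jaw": 0.005},
    {"travel": [0, 0, 0], "rot": [0, 0, 0], "jaw": 0.005},
    {"travel": [0, 0, 0], "rot": [0, 0, 0], "jaw": 0.005},
  ],
)

```text
time: 24.02
position: [0.5929, -0.3045, 0.1299]
tool_rot: [3.142, 0.009, -0.444]
ft_force: [-18.4, 5.4, 15.4]
gripper_width: 0.107
```

Emit:
servo_tool(
  deltas=[
    {"travel": [-0.001, 0, -0.0005], "rot": [0, 0, 0], "jaw": 0.005},
    {"travel": [0, 0, 0], "rot": [0, 0, 0], "jaw": 0.015},
    {"travel": [0, 0, 0], "rot": [0, 0, 0], "jaw": 0.03},
    {"travel": [0, 0, 0], "rot": [0, 0, 0], "jaw": 0.04},
    {"travel": [0, 0, 0], "rot": [0, 0, 0], "jaw": 0.045},
    {"travel": [0, 0, -0.01], "rot": [0, 0, 0], "jaw": 0.045},
    {"travel": [0, 0, -0.02], "rot": [0, 0, 0], "jaw": 0.045},
    {"travel": [0, 0, -0.025], "rot": [0, 0, 0], "jaw": 0.045},
    {"travel": [0, 0, -0.025], "rot": [0, 0, 0], "jaw": 0.045},
    {"travel": [0, 0, -0.025], "rot": [0, 0, 0], "jaw": 0.045},
    {"travel": [0, 0, 0], "rot": [0, 0, 0], "jaw": 0.045},
  ],
)

```text
time: 24.93
position: [0.5984, -0.3072, 0.2425]
tool_rot: [3.14, -0.011, -0.444]
ft_force: [0.4, -0.6, 2.9]
gripper_width: 0.514
```

Emit:
servo_tool(
  deltas=[
    {"travel": [-0.015, 0.03, 0], "rot": [0, 0, 0], "jaw": 0.045},
    {"travel": [-0.015, 0.03, 0], "rot": [0, 0, 0], "jaw": 0.045},
    {"travel": [-0.015, 0.03, 0], "rot": [0, 0, 0], "jaw": 0.045},
    {"travel": [-0.015, 0.03, 0], "rot": [0, 0, 0], "jaw": 0.045},
    {"travel": [-0.015, 0.03, 0], "rot": [0, 0, 0], "jaw": 0.045},
    {"travel": [-0.015, 0.03, 0], "rot": [0, 0, 0], "jaw": 0.045},
    {"travel": [-0.015, 0.03, 0], "rot": [0, 0, 0], "jaw": 0.045},
    {"travel": [-0.015, 0.03, 0], "rot": [0, 0, 0], "jaw": 0.045},
    {"travel": [-0.015, 0.03, 0], "rot": [0, 0, 0], "jaw": 0.045},
    {"travel": [-0.015, 0.03, 0], "rot": [0, 0, 0], "jaw": 0.045},
    {"travel": [0, 0, 0], "rot": [0, 0, 0], "jaw": 0.045},
  ],
)

```text
time: 25.85
position: [0.3266, -0.5157, 0.2348]
tool_rot: [3.139, 0.001, -0.449]
ft_force: [-0.1, 0.6, -0.1]
gripper_width: 0.514
```

```bash
python3 - <<'E'
from h import *
s=telemetry.sense();print(s['position'],s['time'])
b=grab('top');a=grab('scene')
w=pts(b);im=b['pixels'].astype(int);m=(im.max(2)<90)&(w[...,2]>.13)&(w[...,2]<.17);m[:180]=0;m[265:]=0;m[:,:360]=0;m[:,450:]=0
P=w[m];P=P[P[:,1]>-.36];c=np.array([np.cos(-.447),np.sin(-.447)]);r=P[:,:2]-[.5555,-.2876]
print(len(P),'bar x,z',np.median(r@c),np.median(P[:,2]))
f=lambda p,k:cv2.resize(p,None,fx=k,fy=k,interpolation=cv2.INTER_CUBIC)
t=f(b['pixels'][180:320,140:500],800/360);u=f(a['pixels'][130:230,300:460],2.7)
c=np.zeros((t.shape[0]+u.shape[0],800,3),np.uint8);c[:t.shape[0],:t.shape[1]]=t;c[t.shape[0]:,:u.shape[1]]=u
cv2.imwrite('pics/c6.png',cv2.cvtColor(c[:600],cv2.COLOR_RGB2BGR))
E
```

```text
[ 0.32663199 -0.51566779  0.23475874] 25.85
77 bar x,z 0.039652070484550314 0.1515030457732507
```

View pics/c6.png

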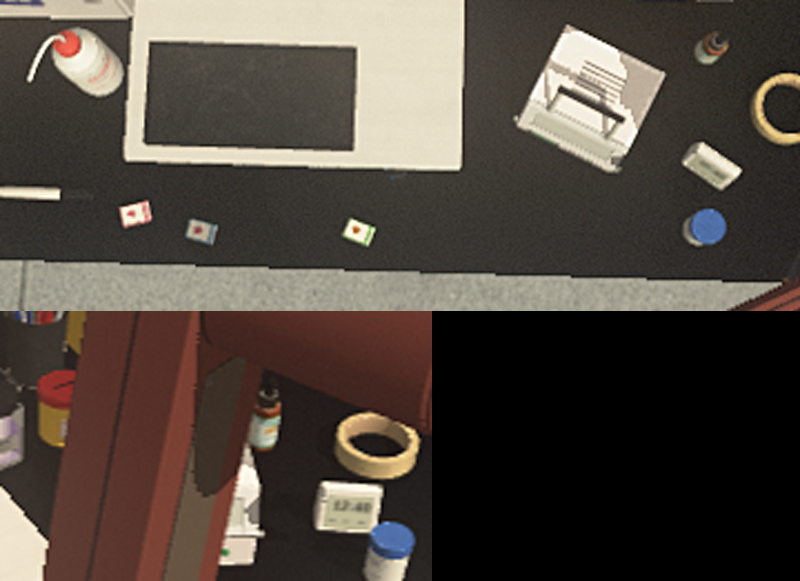

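```bash
python3 -c "
from h import *
print(manip.sign_off())"
```

```text
the job is handed in; nothing more can be done
None
```

The yellow block is in the drying cabinet with the door shut, and I've handed the job in at about 26 s of the 72 s allowed. No verdict is reported at hand-in.

- **What I did:** I pulled the door down by its bar to its stop, where the force rose to 14 N. I picked the block up across its width and set it down over the hinge line. With closed fingers I pushed it in, then gripped the bar again and swung the door up to its stop.
- **Block:** before closing, its rear edge measured 19–22 mm inside the hinge line. It was square and at floor height, and it stayed wax side up throughout.
- **Door:** while gripped at the stop, the bar was at x ≈ 41 mm, the shut position in the task. It moved no further as the force rose to about 25 N. After letting go, the top camera put it at x ≈ 39.7 mm, within the calibration error.
- **Other things on the bench:** in the last top picture the other blocks, pot, timer and wash bottle look where they were; the pen shows only in part. I judged this by eye and did not measure it again.
- **Not checked:** the last scene view was mostly hidden by the arm, so the shut door was confirmed only from the top camera and by touch.

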